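Walk the instrument case round to the test fence

TASK

The heavy tan instrument case stands turned away from the steel test fence. Without picking anything up, walk it round on the bench by pushing alternate corners with the fingertips, steadily and without knocks, until its socket face looks at the fence, then push it home so that this face lies flat against the fence along its whole length, with nothing of it overhanging the fence's ends. Leave everything else on the bench where it is.

Things in the scene. Friction and masses are not known exactly. Their poses are not given: they have to be found in the camera images.
- case: heavy tan cast case on four rubber feet, loose on the bench; 90 (own x) x 130 (own y) x 48 mm tall, 1.3 to 2.1 kg, 6 to 16 N to slide. Origin: centre of its underside. +x points out of the SOCKET FACE, the upright 130 long face with four round sockets (level with the face); the -x face, with cooling slots, is the rear; z up. The black window in the lid lies nearer the socket face
- fence: straight steel fence screwed to the bench, beyond the case from the robot; upright plate 240 mm long, 36 tall, 6 thick, with a flat flange that reaches 60 back. Origin: middle of the foot of its working face, at bench level. +x points into the fence, away from the case; y runs along it (ends at -120 and +120). The working face is its plane x = 0
- face_left (a point): point on the case's socket face, 60 mm to its own +y side of the middle, 25 above the bench
- face_right (a point): point on the case's socket face, 60 mm to its own -y side of the middle, 25 above the bench
- jar: bystander, loose: lidded glass jar of standoffs, 40 diameter, 55 tall (mm). Origin: on its underside, centre. Leave it alone
- spool: bystander, loose: aluminium wire spool standing on its flange, 56 diameter, 40 tall (mm). Origin: on its underside, centre. Leave it alone
- board: bystander, loose: small green circuit board in an open clear case, 86 x 56, 30 tall (mm). Origin: on its underside, centre. Leave it alone
- screwdriver: bystander, loose: orange-handled screwdriver lying down, 170 long, 26 thick; its own x runs along it (mm). Origin: on its underside, centre. Leave it alone
- bits: bystander, loose: black bit holder with five steel bits, 26 x 66, 36 tall (mm). Origin: on its underside, centre. Leave it alone
- adapter: bystander, loose: small white plug adapter with a brass nose, 34 x 24 x 22 (mm). Origin: on its underside, centre. Leave it alone
- meter: bystander, loose: black handheld multimeter lying on its back, 175 x 85, 45 tall (mm). Origin: on its underside, centre. Leave it alone

How it is judged:
By the outcome, as a careful person would: the job done as asked, in the order asked, and still so for the second after the job is handed in, with the robot touching nothing.
It also fails if it takes over 72 s, if anything falls off the work surface, if the arm or the gripper's body presses on something with over 40 N, if the wrist force passes 120 N, or if a joint passes its speed limit or range.

ROBOT

A 7-joint arm with a two-finger parallel gripper is mounted at the origin on the work surface. World frame = base frame: x ahead of the robot, y to its left, z up, the work surface at z = 0. Lengths are in m, angles in rad, forces in N, time in s.
With the tool pointing down it reaches from about 0.4 to 0.85 m from the base axis. Payload 10.4 kg.
Tool frame: the origin (TCP) lies between the finger pads; the fingertips stand 22 mm ahead of it and the grasp point (between the pads) lies 3 mm ahead of it; z points along the fingers, y is the line along which they close (so a half turn about z gives the same grasp; the last joint's range is limited). The gripper opens to 85 mm and grips with 20 to 120 N. Pads are 22 mm wide; open, the fingers measure 114 mm over their backs; the gripper's body (76 mm by 85 mm) begins 54 mm behind the grasp point. The pads swing forward as they close: fully open they stand 13 mm farther back than shut.
Start: joints at [1.212, 0.332, -0.065, 1.46, 0.022, 1.35, -0.088], TCP at [0.206, -0.59, 0.253] pointing down, gripper open.
Joint ranges: [-2.6, 2.6], [-0.5, 2.12], [-1.47, 1.34], [0.16, 2.42], [-1.27, 4.41], [0.06, 2.06], [-2.6, 2.6]. Speed limits (rad/s): [2.22, 2.22, 2.79, 2.79, 3.14, 3.14, 3.14].

INTERFACE

Orientations are given as a unit quaternion [x, y, z, w].
In Python, from workcell import manip, camera, ticket, boxes_of, outline_of gives the robot as it stands.
- The arm moves only by the tool carry_out, never from a script. Its argument "deltas" is a list of rows, each a list of 5 numbers: the shift along the tool's x, y, z as a fraction of full scale, then the turn about the tool's z as a fraction of full scale, then the opening, from -1 (shut) to 1 (fully open), so that 0 is half open. In form: [[tx, ty, tz, spin, gripper], ...]. A call has 1 to 20 rows; each row is the pose to reach, as a shift and turn from the pose commanded when the call began, along the tool's axes at that moment; what a row does not reach only later rows make up. Full scale, the value 1, is 150 mm for a shift and 30 degrees for a turn. A row lasts 1/8 s, in which the tool goes at most 62.5 mm and 10.7 degrees, less where a joint would pass 70% of its speed; a pose out of reach is approached as far as the arm can. A call with a number of a shift or a turn outside -1 to 1 is refused whole. A call with a gripper value outside its range is refused whole. The fingers move at their own pace and stop on an object; "force" is the grip in N (left out, the last holds). Time passes only in rows, so rows that repeat a pose let the fingers close. It gives the time, the measured TCP pose, the force, the opening and the grip force at its end, in the units of the state.
- manip.get_obs(): the state, without advancing time (a new reading comes with each control period).
- camera(name): name is "scene" or "top"; returns a dict with "img" (400x640x3 uint8, red, green, blue), "depth" (400x640 float32, m along the optical axis (not along the pixel's ray), 0 where there is no reading), "vertical_fov" (degrees; the focal length in pixels is half the picture's height over the tangent of half this angle, whatever the lens; pixels are square), "cx", "cy" (the principal point, pixels), "k1" (the pictures are not rectified: a ray, as slopes to the right and down, at radius r is drawn at 1 + k1 r^2 times it, then the intrinsics apply), "R" (3x3) and "t" (3): a world point X has camera coordinates R X + t. Camera axes: x right, y down, z forward; pixel columns grow to the right and rows downward; lengths in m; the calibration is good to about 2 mm. A picture is of the moment at which its call begins.
- ticket.hand_in(): hands the job in; it is judged then, once.
Trained networks look in a picture, given as the dict that the camera call returned (one of the last four; its "shot" number tells which), for a name from the list of things; names that differ only in an ending like _2 or _b are one class to them, and where a whole thing is asked for, a point or a joint stands for the part that bears it (a point fixed in the world has none). Each returns a list of dicts, best first, with "conf" (0 to 1); they miss things now and then, are a little off and sometimes report something else, mostly with a low value. They report only what shows in the picture. A call takes as long as a camera call.
- boxes_of(query, picture): "position" ([x, y, z] in m, in world coordinates, good to about 4 mm: the middle of the surface that is visible of it).
- outline_of(query, picture): "region" (400x640 bool, what is visible of it).
The state is a dict: "clock": time; "joint_pos": joint angles; "joint_velocities": joint speeds; "tau": joint torques, N m; "position": TCP position; "ee_rot": TCP orientation; "ft_force": force on the tool from outside, world axes, zero at the start; "torque": the same for the moment, N m; "grip_width": opening from 0.0 (shut) to 1.0 (fully open); "grasp_force": force on a finger pad.
Only numpy, scipy, OpenCV 4.12 (cv2) and the standard library are available. Lean on these libraries where they do the work, as an engineer would, in place of code of your own. Each camera call takes 0.05 s, during which the arm holds its last target. There are 200 camera calls.

## Working session

There is one attempt and no reset: what is moved stays moved. The work goes in short steps, Python scripts to look and compute and a tool call to move; the robot and the scene stay as the last step left them, time stands still between calls to the robot, and variables do not carry over. Pictures are saved under pics/ and viewed, at most 10 in all, crops included, and the job is handed in when it is done.

Besides the shell and the picture viewer there is one more tool, called as name(argument=value, ...) on one line, values as JSON. carry_out: Moves the arm, as the interface text tells. Its arguments: {"type":"object","properties":{"deltas":{"type":"array","items":{"type":"array","items":{"type":"number"}}},"force":{"type":"number"}},"required":["deltas"]}

```bash
mkdir -p pics
cat > h.py <<'E'
import numpy as np, cv2
from workcell import manip, camera, ticket, boxes_of, outline_of
def K(p):
    f=200/np.tan(np.radians(p["vertical_fov"])/2)
    return np.array([[f,0,p["cx"]],[0,f,p["cy"]],[0,0,1.]])
def world(p):
    """world coords for every pixel (400x640x3), nan where no depth"""
    v,u=np.mgrid[0:400,0:640].astype(float); k=K(p)
    x=(u-k[0,2])/k[0,0]; y=(v-k[1,2])/k[0,0]; a,b=x.copy(),y.copy()
    for _ in range(8):
        s=1+p["k1"]*(a*a+b*b); a,b=x/s,y/s
    d=np.where(p["depth"]>0,p["depth"],np.nan)
    c=np.stack([a*d,b*d,d],-1)
    return (c-np.array(p["t"]))@np.array(p["R"])
def save(p,n): cv2.imwrite("pics/"+n,cv2.cvtColor(p["img"],cv2.COLOR_RGB2BGR))
E
python3 - <<'E'
from h import *
for n in("scene","top"):
    p=camera(n); save(p,n+"0.png"); W=world(p)
    print(n,np.round(-np.array(p["R"]).T@p["t"],3))
    for q in "case fence face_left face_right jar spool board screwdriver bits adapter meter".split():
        b=boxes_of(q,p); print(q,[(np.round(x["position"],3).tolist(),round(x["conf"],2)) for x in b[:2]])
    if n=="top":
        for q,lo,hi in(("case",.04,.056),("fence",.03,.042)):
            m=outline_of(q,p)[0]["region"]; P=W[m]; P=P[(P[:,2]>lo)&(P[:,2]<hi)]
            r=cv2.minAreaRect((P[:,:2]*1000).astype(np.float32)); print(q,len(P),r,cv2.boxPoints(r))
o=manip.get_obs();print(o)
E
```

```text
scene [ 0.865 -0.542  0.77 ]
case [([0.562, -0.059, 0.047], 0.96), ([0.612, -0.284, 0.022], 0.27)]
fence [([0.716, -0.027, 0.001], 0.78)]
face_left [([0.569, -0.058, 0.048], 0.69)]
face_right [([0.566, -0.059, 0.051], 0.58)]
jar [([0.702, 0.16, 0.039], 0.57), ([0.611, -0.282, 0.023], 0.4)]
spool [([0.746, -0.205, 0.039], 0.57)]
board [([0.615, -0.282, 0.023], 0.68)]
screwdriver [([0.472, 0.25, 0.017], 0.59)]
bits [([0.735, 0.246, 0.021], 0.78)]
adapter [([0.642, -0.219, 0.021], 0.7)]
meter [([0.428, -0.275, 0.038], 0.96), ([0.565, -0.061, 0.048], 0.3)]
top [0.355 0.041 0.932]
case [([0.549, -0.048, 0.049], 0.68)]
fence [([0.72, -0.002, 0.007], 0.81)]
face_left []
face_right [([0.548, -0.046, 0.044], 0.82), ([0.469, 0.254, 0.021], 0.55)]
jar [([0.732, 0.259, 0.014], 0.75), ([0.694, 0.172, 0.06], 0.67)]
spool [([0.736, -0.194, 0.04], 0.64), ([0.47, 0.251, 0.02], 0.47)]
board [([0.608, -0.275, 0.021], 0.88)]
screwdriver [([0.467, 0.252, 0.021], 0.67)]
bits [([0.73, 0.257, 0.014], 0.84)]
adapter [([0.633, -0.207, 0.025], 0.64)]
meter [([0.414, -0.266, 0.039], 0.7)]
case 1974 ((553.613769
[... 434 characters left out ...]
'joint_pos': array([ 1.21241973,  0.332185  , -0.06468682,  1.46012821,  0.02159182,
        1.34992399, -0.08851835]), 'joint_velocities': array([-0.00100943,  0.00044105,  0.00202047, -0.00081191,  0.00062807,
       -0.00120378, -0.00058462]), 'tau': array([ 4.63060369e-04, -6.25225997e+01,  4.90936695e-02, -3.91820168e+01,
        1.63555413e-02,  1.81264571e-03, -2.79352673e-05]), 'position': array([ 0.20594935, -0.59009245,  0.25333337]), 'ee_rot': array([9.85942235e-01, 1.67086532e-01, 1.33293394e-05, 2.24786292e-05]), 'ft_force': array([0.64948489, 0.55678169, 0.94383017]), 'torque': array([ 0.03889438,  0.02725997, -0.03821119]), 'grasp_force': 0.0, 'grip_width': 0.9968109624982098}
```

View pics/scene0.png

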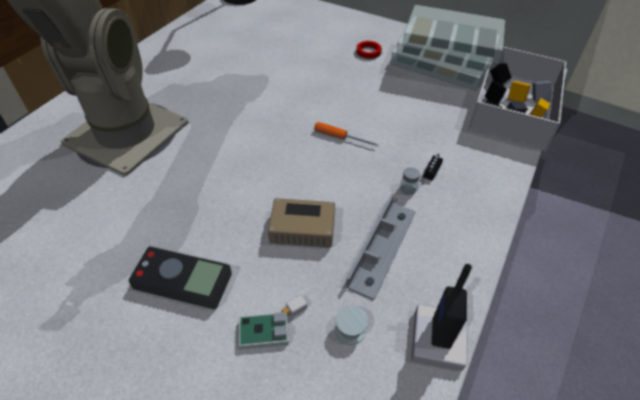

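View pics/top0.png

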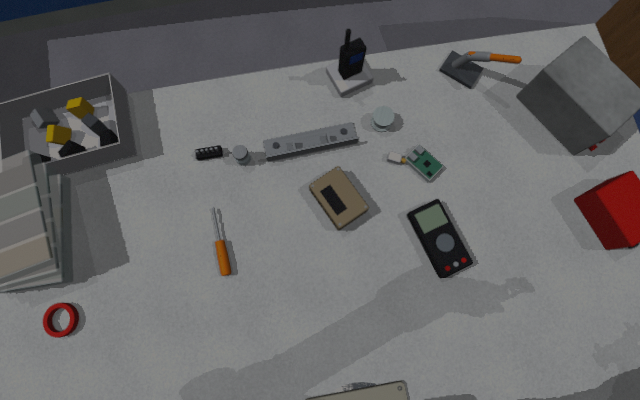

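The scene view shows the case (303,222) with its slots towards −y, and the fence at (382,248). The top view shows the case (338,197) with its window on the left at (331,200), so the socket face looks along +y at about 114°. The fence is at (310,140), jar (240,153), spool (383,118), adapter (397,157) and meter (440,240).

```bash
cat >> h.py <<'E'
def pose(prior,n="top",q="case"):
    """case centre (m) and heading (deg) from lid points; prior heading resolves the half turn"""
    p=camera(n); W=world(p); r=outline_of(q,p)
    if not r: return p,None
    P=W[r[0]["region"]]; P=P[(P[:,2]>.04)&(P[:,2]<.06)]
    b=cv2.boxPoints(cv2.minAreaRect((P[:,:2]*1000).astype(np.float32)))
    c=b.mean(0); e=[b[1]-b[0],b[2]-b[1]]; e.sort(key=np.linalg.norm)
    h=np.degrees(np.arctan2(e[0][1],e[0][0])); h+=180*round((prior-h)/180)
    return p,(c/1000,h,[float(np.linalg.norm(x)) for x in e],len(P))
def plan(wps):
    """wps: world TCP xyz list -> shift fractions in the tool frame now"""
    from scipy.spatial.transform import Rotation as Ro
    o=manip.get_obs(); R=Ro.from_quat(o["ee_rot"]).as_matrix()
    for w in wps: print(np.round((np.array(w)-o["position"])@R/.15,3).tolist())
def push(c,h,side,d,ang,off,n,z=.04,cor=77.,pre=12):
    """tip path (world) for turning the case clockwise by ang deg. side +1: rear face, own +y end; -1: socket face, own -y end"""
    c=np.array(c)*1000; out=[]
    for k in range(-1,n+1):
        t=np.radians(h-max(k,0)*ang/n); N=side*np.array([np.cos(t),np.sin(t)]); L=np.array([-N[1],N[0]])
        if k<=0: C=c+L*0; COR=c-L*cor
        # rotate body about COR
        a=-np.radians(max(k,0)*ang/n); Q=np.array([[np.cos(a),-np.sin(a)],[np.sin(a),np.cos(a)]])
        cc=COR+Q@(c-COR)
        pt=cc+L*d-N*(45+off+(pre if k<0 else 0))
        out.append([pt[0]/1000,pt[1]/1000,z])
    print("predicted end",np.round(cc),h-ang); return out
E
python3 - <<'E'
from h import *
p=camera("top"); W=world(p); m=outline_of("fence",p)[0]["region"]; m=cv2.dilate(m.astype(np.uint8),np.ones((5,5)))>0
P=W[m]*1000
T=P[(P[:,2]>29)&(P[:,2]<42)&(P[:,0]<712)]
ys=np.arange(-125,125,12)
for lo in ys:
    s=T[(T[:,1]>=lo)&(T[:,1]<lo+12)]
    if len(s): print(lo,len(s),np.round(np.percentile(s[:,0],[0,20,50,80,100]),1), s[:,2].mean().round(1))
print(P[:,1].min(),P[:,1].max())
f=cv2.fitLine(T[:,:2].astype(np.float32),cv2.DIST_HUBER,0,.01,.01).ravel();print(f, T[:,1].min(),T[:,1].max())
o=manip.get_obs(); print(o["clock"])
cv2.imwrite("pics/fence.png",cv2.resize(cv2.cvtColor(p["img"],cv2.COLOR_RGB2BGR)[95:245,225:425],None,fx=4,fy=4,interpolation=cv2.INTER_CUBIC))
E
```

```text
-125 14 [694.2 695.1 696.4 698.9 700.9] 34.7
-113 14 [694.4 695.2 697.1 699.  700.8] 34.9
-101 15 [692.8 693.8 695.1 698.4 699.4] 34.4
-89 14 [692.9 693.7 695.  697.1 699. ] 34.0
-77 13 [692.2 693.9 694.8 697.8 699.5] 34.0
-65 18 [692.2 692.7 694.4 696.8 703.9] 34.0
-53 21 [691.7 692.5 695.7 704.3 710.7] 33.7
-41 15 [691.2 691.5 693.5 696.  697.4] 33.9
-29 13 [689.9 690.8 692.2 694.3 696.6] 34.7
-17 16 [690.  690.6 691.7 694.2 696.8] 34.3
-5 15 [689.1 690.1 691.7 694.5 695.4] 34.5
7 15 [688.5 689.5 690.4 693.3 695.2] 34.0
19 14 [688.4 689.4 690.9 693.1 694.2] 34.6
31 29 [687.9 690.2 695.6 704.6 710.7] 32.7
43 14 [687.1 688.4 689.6 692.5 693.6] 34.1
55 13 [686.7 687.2 688.9 690.9 693.9] 34.3
67 16 [685.4 686.4 688.7 691.3 691.6] 34.4
79 13 [686.1 686.4 688.  691.  691.9] 34.5
91 14 [684.8 685.6 686.6 689.4 692.7] 33.8
103 13 [684.9 685.5 686.6 689.7 691.1] 34.5
nan nan
[ 4.319011e-02 -9.990669e-01  6.921919e+02 -6.491716e+00] -125.34224971791183 112.30613593005296
1.4
```

View pics/fence.png

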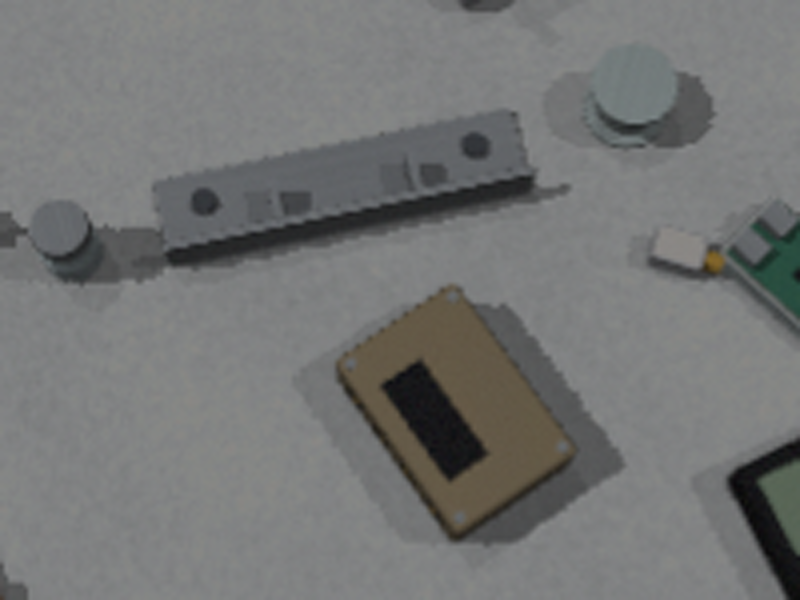

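The enlarged top view confirms it. The window lies towards the socket side at (435,420), and the fence face line runs from (170,258) to (532,182). The fence normal comes out at about +2.4° and its face at x≈0.689. I'm moving in now.

carry_out(deltas=[[0.3,-0.2,0,0.2,-1],[0.7,-0.5,0,0.45,-1],[1,-0.7,0,0.64,-1],[1,-0.7,0,0.64,-1],[1,-0.7,0,0.64,-1]])

```text
clock: 2.02
position: [0.3129, -0.4417, 0.2536]
ee_rot: [1.0, 0.001, -0.0, 0.0]
ft_force: [0.6, -0.6, 0.1]
grip_width: 0.001
grasp_force: 0.0
```

carry_out(deltas=[[0.3,-0.35,0,0,-1],[0.6,-0.7,0.1,0,-1],[0.8,-1,0.2,0,-1],[0.8,-1,0.2,0,-1]])

```text
clock: 2.52
position: [0.4343, -0.2888, 0.2223]
ee_rot: [1.0, 0.003, -0.0, -0.001]
ft_force: [-1.3, -0.4, 0.8]
grip_width: -0.002
grasp_force: 0.0
```

Run:
```python
from h import *
o=manip.get_obs(); print(o["clock"],o["position"],o["ee_rot"],o["grip_width"],o["ft_force"])
w=push([.5536,-.0471],114.5,1,52,25,17,14)
print(np.round(w,4).tolist()); plan([w[0]])
```

```text
2.525 [ 0.43432158 -0.28881455  0.22228798] [ 9.99995993e-01  2.67476115e-03 -3.17853100e-04 -8.71034605e-04] -0.002382381218574698 [-1.33556165 -0.39253268  0.79383205]
predicted end [547. -14.] 89.5
[[0.537, -0.136, 0.04], [0.532, -0.1251, 0.04], [0.5286, -0.1222, 0.04], [0.5253, -0.1192, 0.04], [0.5221, -0.116, 0.04], [0.519, -0.1128, 0.04], [0.516, -0.1095, 0.04], [0.5132, -0.1061, 0.04], [0.5104, -0.1026, 0.04], [0.5077, -0.0991, 0.04], [0.5051, -0.0954, 0.04], [0.5027, -0.0917, 0.04], [0.5004, -0.0879, 0.04], [0.4982, -0.084, 0.04], [0.4961, -0.08, 0.04], [0.4941, -0.076, 0.04]]
[0.691, -1.013, 1.217]
```

carry_out(deltas=[[0.3,-0.4,0.2,0,-1],[0.6,-0.8,0.4,0,-1],[0.69,-0.98,0.6,0,-1],[0.69,-0.98,0.8,0,-1],[0.69,-0.98,0.95,0,-1],[0.69,-0.98,0.95,0,-1]])

```text
clock: 3.28
position: [0.5349, -0.1465, 0.0791]
ee_rot: [1.0, -0.001, -0.002, -0.0]
ft_force: [0.7, -0.7, 0.4]
grip_width: 0.004
grasp_force: 0.0
```

Run:
```python
from h import *
o=manip.get_obs(); print(o["clock"],o["position"],o["ft_force"])
w=push([.5536,-.0471],114.5,1,47,24,17,13,cor=88)
plan(w)
```

```text
3.275 [ 0.5348607  -0.1464842   0.07905386] [ 0.74516158 -0.70537915  0.36564946]
predicted end [546. -11.] 90.5
[0.045, -0.084, 0.26]
[0.012, -0.156, 0.26]
[-0.012, -0.178, 0.26]
[-0.035, -0.2, 0.261]
[-0.058, -0.222, 0.261]
[-0.079, -0.246, 0.261]
[-0.1, -0.27, 0.261]
[-0.12, -0.295, 0.261]
[-0.14, -0.32, 0.261]
[-0.158, -0.346, 0.261]
[-0.176, -0.373, 0.261]
[-0.193, -0.4, 0.261]
[-0.208, -0.427, 0.261]
[-0.223, -0.456, 0.261]
[-0.238, -0.484, 0.261]
```

carry_out(deltas=[[0.03,0.0,0.15,0,-1],[0.04,-0.05,0.26,0,-1],[0.04,-0.08,0.26,0,-1],[0.035,-0.11,0.26,0,-1],[0.02,-0.135,0.26,0,-1],[0.01,-0.155,0.26,0,-1],[-0.01,-0.18,0.26,0,-1],[-0.035,-0.2,0.26,0,-1],[-0.06,-0.22,0.26,0,-1],[-0.08,-0.245,0.26,0,-1],[-0.1,-0.27,0.26,0,-1],[-0.12,-0.295,0.26,0,-1],[-0.14,-0.32,0.26,0,-1],[-0.16,-0.345,0.26,0,-1],[-0.175,-0.375,0.26,0,-1],[-0.19,-0.4,0.26,0,-1],[-0.21,-0.43,0.26,0,-1],[-0.225,-0.455,0.26,0,-1],[-0.24,-0.485,0.26,0,-1],[-0.24,-0.485,0.26,0,-1]])

```text
clock: 5.78
position: [0.5001, -0.0728, 0.0421]
ee_rot: [1.0, -0.0, 0.0, 0.001]
ft_force: [-0.3, -5.0, 1.4]
grip_width: 0.001
grasp_force: 2.1
```

carry_out(deltas=[[0,0.06,0,0,-1],[0,0.12,-0.2,0,-1],[0,0.12,-0.6,0,-1],[0,0.12,-0.7,0,-1]])

```text
clock: 6.28
position: [0.5019, -0.0901, 0.1504]
ee_rot: [1.0, 0.0, 0.003, 0.001]
ft_force: [0.6, -0.1, -0.6]
grip_width: 0.001
grasp_force: 0.0
```

Run:
```python
from h import *
p,r=pose(90); print(r); save(p,"top1.png")
p2,r2=pose(90,"scene"); print(r2)
o=manip.get_obs(); print(o["clock"],o["position"])
```

```text
(array([ 0.5427017 , -0.01791192], dtype=float32), np.float32(85.31744), [89.71595764160156, 130.14727783203125], 1869)
(array([ 0.54649216, -0.01677185], dtype=float32), np.float32(86.45357), [92.60452270507812, 131.11399841308594], 2117)
6.475 [ 0.49963313 -0.08974624  0.14570662]
```

Run:
```python
from h import *
w=push([.5437,-.0174],86,-1,48,32,16,16,cor=68,pre=15)
print(np.round(w[0],3)); plan([w[0]])
print(np.round((np.array(w)-w[0])*[1,-1,-1]/.15,3).tolist())
```

```text
predicted end [531. -53.] 54
[0.597 0.055 0.04 ]
[0.65, -0.965, 0.704]
[[0.0, -0.0, -0.0], [-0.007, 0.1, -0.0], [0.005, 0.128, -0.0], [0.016, 0.156, -0.0], [0.025, 0.185, -0.0], [0.034, 0.214, -0.0], [0.042, 0.244, -0.0], [0.049, 0.274, -0.0], [0.054, 0.304, -0.0], [0.059, 0.334, -0.0], [0.063, 0.364, -0.0], [0.065, 0.395, -0.0], [0.067, 0.425, -0.0], [0.067, 0.455, -0.0], [0.066, 0.486, -0.0], [0.065, 0.516, -0.0], [0.062, 0.547, -0.0], [0.058, 0.577, -0.0]]
```

carry_out(deltas=[[0.25,-0.35,0,0,-1],[0.5,-0.7,0,0,-1],[0.65,-0.97,0,0,-1],[0.65,-0.97,0,0,-1],[0.65,-0.97,0.3,0,-1],[0.65,-0.97,0.55,0,-1],[0.65,-0.97,0.7,0,-1],[0.65,-0.97,0.7,0,-1]])

```text
clock: 7.48
position: [0.5952, 0.0547, 0.0387]
ee_rot: [1.0, 0.0, -0.003, 0.0]
ft_force: [0.5, 0.5, -0.1]
grip_width: 0.001
grasp_force: 0.0
```

carry_out(deltas=[[0,0.03,0,0,-1],[0,0.055,0,0,-1],[-0.005,0.08,0,0,-1],[-0.005,0.1,0,0,-1],[0.005,0.13,0,0,-1],[0.015,0.155,0,0,-1],[0.025,0.185,0,0,-1],[0.035,0.215,0,0,-1],[0.04,0.245,0,0,-1],[0.05,0.275,0,0,-1],[0.055,0.305,0,0,-1],[0.06,0.335,0,0,-1],[0.065,0.365,0,0,-1],[0.065,0.395,0,0,-1],[0.065,0.425,0,0,-1],[0.065,0.455,0,0,-1],[0.065,0.485,0,0,-1],[0.065,0.515,0,0,-1],[0.06,0.545,0,0,-1],[0.06,0.56,0,0,-1]])

```text
clock: 9.98
position: [0.6074, -0.0266, 0.0422]
ee_rot: [1.0, 0.001, 0.001, -0.001]
ft_force: [1.3, 5.8, 0.3]
grip_width: -0.001
grasp_force: 2.8
```

carry_out(deltas=[[0,-0.06,0,0,-1],[0,-0.12,-0.2,0,-1],[0,-0.12,-0.6,0,-1],[0,-0.12,-0.7,0,-1]])

```text
clock: 10.48
position: [0.6085, -0.0094, 0.151]
ee_rot: [1.0, 0.001, 0.003, 0.0]
ft_force: [-0.7, 0.1, -0.2]
grip_width: -0.003
grasp_force: 0.0
```

Run:
```python
from h import *
p,r=pose(55); print(r); save(p,"top2.png")
p2,r2=pose(55,"scene"); print(r2)
o=manip.get_obs(); print(o["clock"],o["position"])
```

```text
(array([ 0.51777697, -0.03837343], dtype=float32), np.float32(143.70547), [82.89431762695312, 87.67816162109375], 818)
(array([ 0.5405773 , -0.05125999], dtype=float32), np.float32(53.794262), [90.61825561523438, 133.0161895751953], 2268)
10.675 [ 0.60612832 -0.01023257  0.14566979]
```

Run:
```python
from h import *
w=push([.538,-.052],53.5,1,47,34,18,17,cor=68,pre=14)
print(np.round(w[0],3)); plan([w[0]])
print(np.round((np.array(w)-w[0])*[1,-1,-1]/.15,3).tolist())
```

```text
predicted end [570. -28.] 19.5
[ 0.454 -0.086  0.04 ]
[-1.011, 0.504, 0.706]
[[0.0, -0.0, -0.0], [0.056, -0.075, -0.0], [0.06, -0.105, -0.0], [0.066, -0.135, -0.0], [0.073, -0.165, -0.0], [0.08, -0.194, -0.0], [0.089, -0.224, -0.0], [0.099, -0.253, -0.0], [0.11, -0.281, -0.0], [0.122, -0.309, -0.0], [0.134, -0.337, -0.0], [0.148, -0.364, -0.0], [0.163, -0.391, -0.0], [0.179, -0.417, -0.0], [0.195, -0.443, -0.0], [0.212, -0.468, -0.0], [0.231, -0.492, -0.0], [0.25, -0.516, -0.0], [0.27, -0.539, -0.0]]
```

carry_out(deltas=[[-0.35,0.2,0,0,-1],[-0.7,0.4,0,0,-1],[-1,0.5,0,0,-1],[-1,0.5,0,0,-1],[-1,0.5,0.3,0,-1],[-1,0.5,0.55,0,-1],[-1,0.5,0.7,0,-1],[-1,0.5,0.7,0,-1]])

```text
clock: 11.68
position: [0.4554, -0.0843, 0.0395]
ee_rot: [1.0, 0.001, -0.002, -0.001]
ft_force: [0.4, -0.2, -0.3]
grip_width: 0.001
grasp_force: 0.0
```

carry_out(deltas=[[0.015,-0.02,0,0,-1],[0.03,-0.04,0,0,-1],[0.045,-0.06,0,0,-1],[0.055,-0.075,0,0,-1],[0.06,-0.105,0,0,-1],[0.065,-0.135,0,0,-1],[0.075,-0.165,0,0,-1],[0.08,-0.195,0,0,-1],[0.09,-0.225,0,0,-1],[0.1,-0.255,0,0,-1],[0.11,-0.28,0,0,-1],[0.12,-0.31,0,0,-1],[0.135,-0.335,0,0,-1],[0.15,-0.365,0,0,-1],[0.165,-0.39,0,0,-1],[0.18,-0.415,0,0,-1],[0.195,-0.445,0,0,-1],[0.21,-0.47,0,0,-1],[0.23,-0.49,0,0,-1],[0.25,-0.515,0,0,-1]])

```text
clock: 14.18
position: [0.4923, -0.0093, 0.0414]
ee_rot: [1.0, -0.0, -0.002, 0.001]
ft_force: [-9.1, -6.5, 7.4]
grip_width: 0.003
grasp_force: 5.2
```

carry_out(deltas=[[-0.08,0.03,0,0,-1],[-0.2,0.03,0,0,-1],[-0.4,0.03,-0.2,0,-1],[-0.5,0.03,-0.4,0,-1]])

```text
clock: 14.68
position: [0.417, -0.0125, 0.1019]
ee_rot: [1.0, 0.0, -0.001, 0.0]
ft_force: [1.2, 0.6, 0.3]
grip_width: -0.006
grasp_force: 0.0
```

Run:
```python
from h import *
p,r=pose(20); print(r); save(p,"top3.png")
p2,r2=pose(20,"scene"); print(r2)
o=manip.get_obs(); print(o["clock"],o["position"])
```

```text
(array([ 0.564983  , -0.02475148], dtype=float32), np.float32(21.076412), [76.7806625366211, 130.1276092529297], 1298)
(array([ 0.561631  , -0.02567735], dtype=float32), np.float32(20.996323), [90.52717590332031, 132.63815307617188], 2175)
14.875 [ 0.41926056 -0.01278503  0.10205321]
```

View pics/top3.png

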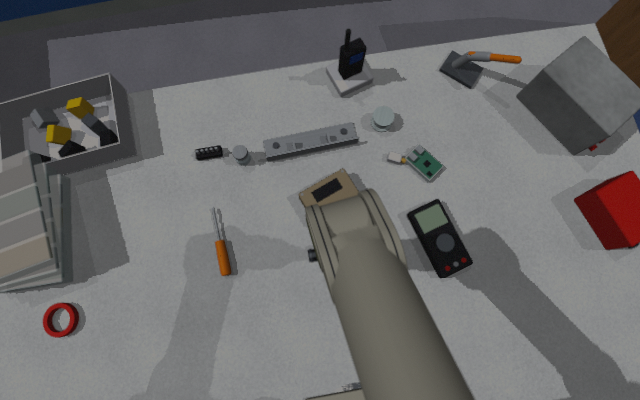

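The top view shows the case (330,190) with its window now towards the fence, and everything else unmoved. About 18° of turn remains.

Run:
```python
from h import *
w=push([.560,-.025],20.8,1,41,17.5,14.5,10,cor=70,pre=14)
print(np.round(w[0],3)); plan([w[0]])
print(np.round((np.array(w)-w[0])*[1,-1,-1]/.15,3).tolist())
```

```text
predicted end [581. -21.] 3.3000000000000007
[ 0.477 -0.013  0.04 ]
[0.382, -0.0, 0.414]
[[0.0, -0.0, -0.0], [0.087, -0.033, -0.0], [0.104, -0.052, -0.0], [0.122, -0.071, -0.0], [0.14, -0.089, -0.0], [0.159, -0.106, -0.0], [0.178, -0.123, -0.0], [0.198, -0.139, -0.0], [0.219, -0.155, -0.0], [0.239, -0.17, -0.0], [0.261, -0.184, -0.0], [0.282, -0.198, -0.0]]
```

carry_out(deltas=[[0.1,0,0.2,0,-1],[0.2,0,0.4,0,-1],[0.3,0,0.41,0,-1],[0.38,0,0.41,0,-1],[0.42,-0.015,0.41,0,-1],[0.45,-0.025,0.41,0,-1],[0.47,-0.035,0.41,0,-1],[0.485,-0.05,0.41,0,-1],[0.505,-0.07,0.41,0,-1],[0.52,-0.09,0.41,0,-1],[0.54,-0.105,0.41,0,-1],[0.56,-0.125,0.41,0,-1],[0.58,-0.14,0.41,0,-1],[0.6,-0.155,0.41,0,-1],[0.62,-0.17,0.41,0,-1],[0.64,-0.185,0.41,0,-1],[0.66,-0.195,0.41,0,-1],[0.66,-0.195,0.41,0,-1]])

```text
clock: 17.12
position: [0.5164, 0.0166, 0.0398]
ee_rot: [1.0, 0.0, -0.002, 0.001]
ft_force: [-6.3, -0.6, 4.1]
grip_width: 0.0
grasp_force: 3.6
```

carry_out(deltas=[[-0.1,0,0,0,-1],[-0.3,0,0,0,-1],[-0.5,0,-0.2,0,-1],[-0.6,0.2,-0.4,0,-1],[-0.6,0.2,-0.4,0,-1]])

```text
clock: 17.75
position: [0.4285, -0.0151, 0.1022]
ee_rot: [1.0, -0.001, 0.002, 0.001]
ft_force: [0.1, -0.4, -0.4]
grip_width: 0.001
grasp_force: 0.0
```

Run:
```python
from h import *
p2,r2=pose(3,"scene"); print(r2)
o=manip.get_obs(); print(o["clock"],o["position"])
```

```text
(array([ 0.5773158 , -0.01938718], dtype=float32), np.float32(4.682518), [90.65254211425781, 132.53199768066406], 2192)
17.85 [ 0.42835513 -0.0132563   0.10046393]
```

Heading is about 4° and the case lies within the fence's length. I'll push it home with the gripper open, both fingertips on the rear face.

carry_out(deltas=[[0.0,0.045,0.1,-0.04,1],[0.0,0.045,0.2,-0.08,1],[0.1,0.045,0.3,-0.08,1],[0.2,0.045,0.4,-0.08,1],[0.3,0.045,0.46,-0.08,1],[0.4,0.045,0.46,-0.08,1],[0.5,0.045,0.46,-0.08,1],[0.5,0.045,0.46,-0.08,1]])

```text
clock: 18.85
position: [0.5043, -0.0196, 0.0314]
ee_rot: [1.0, 0.021, 0.0, -0.0]
ft_force: [-0.2, -0.1, -0.5]
grip_width: 0.999
grasp_force: 0.0
```

carry_out(deltas=[[0.03,0,0,0,1],[0.06,0,0,0,1],[0.075,0,0,0,1],[0.09,0,0,0,1],[0.105,0,0,0,1],[0.12,0,0,0,1],[0.14,0,0,0,1],[0.165,0,0,0,1],[0.19,0,0,0,1],[0.22,0,0,0,1],[0.25,0,0,0,1],[0.28,0,0,0,1],[0.31,0,0,0,1],[0.34,0,0,0,1],[0.37,0,0,0,1],[0.4,0,0,0,1]])

```text
clock: 20.85
position: [0.5604, -0.0176, 0.0306]
ee_rot: [1.0, 0.021, -0.003, 0.0]
ft_force: [-15.0, -1.5, 8.8]
grip_width: 1.002
grasp_force: 6.9
```

Run:
```python
from h import *
p2,r2=pose(3,"scene"); print(r2); save(p2,"scene4.png")
o=manip.get_obs(); print(o["clock"],o["position"],o["ee_rot"],o["ft_force"],o["torque"])
```

```text
(array([ 0.616326  , -0.01964034], dtype=float32), np.float32(3.232645), [91.50436401367188, 131.56002807617188], 2239)
20.95 [ 0.5611836  -0.01756729  0.03061425] [ 9.99771809e-01  2.12255315e-02 -2.39086863e-03  3.01393627e-04] [-8.8483598  -0.0594287   5.09840983] [-0.15951431  1.67386461 -0.03589424]
```

View pics/scene4.png

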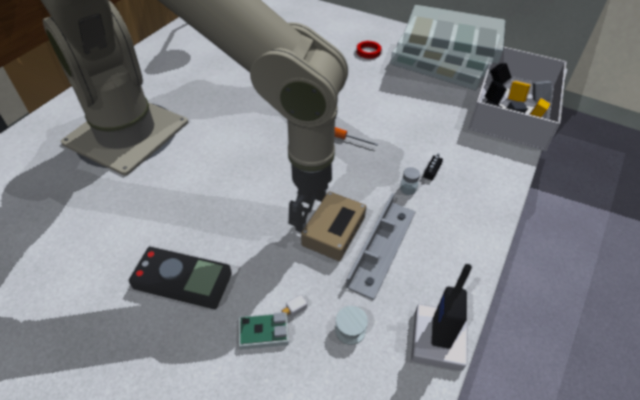

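The scene view shows the open fingers on the rear face, the case (335,225) square to the fence with a gap of about 28 mm, and the bystanders unmoved. I'm carrying on slowly.

carry_out(deltas=[[0.01,0,0,0,1],[0.025,0,0,0,1],[0.04,0,0,0,1],[0.055,0,0,0,1],[0.07,0,0,0,1],[0.085,0,0,0,1],[0.1,0,0,0,1],[0.11,0,0,0,1],[0.12,0,0,0,1],[0.13,0,0,0,1],[0.137,0,0,0,1],[0.144,0,0,0,1],[0.15,0,0,0,1]])

```text
clock: 22.58
position: [0.5829, -0.0166, 0.0306]
ee_rot: [1.0, 0.021, -0.003, 0.0]
ft_force: [-13.0, -1.8, 9.6]
grip_width: 1.001
grasp_force: 6.8
```

carry_out(deltas=[[0.006,0,0,0,1],[0.012,0,0,0,1],[0.018,0,0,0,1],[0.024,0,0,0,1]])

```text
clock: 23.08
position: [0.5865, -0.0165, 0.0306]
ee_rot: [1.0, 0.021, -0.003, 0.0]
ft_force: [-13.4, -0.1, 8.6]
grip_width: 0.999
grasp_force: 6.8
```

carry_out(deltas=[[0.006,0,0,0,1],[0.012,0,0,0,1],[0.018,0,0,0,1],[0.024,0,0,0,1]])

```text
clock: 23.58
position: [0.5901, -0.0163, 0.0306]
ee_rot: [1.0, 0.021, -0.003, 0.0]
ft_force: [-13.4, -0.7, 8.8]
grip_width: 0.999
grasp_force: 6.8
```

carry_out(deltas=[[0.005,0,0,0,1],[0.01,0,0,0,1],[0.015,0,0,0,1]])

```text
clock: 23.95
position: [0.5914, -0.0163, 0.0306]
ee_rot: [1.0, 0.021, -0.004, 0.001]
ft_force: [-21.4, -1.2, 15.0]
grip_width: 0.998
grasp_force: 10.9
```

carry_out(deltas=[[0.005,0,0,0,1],[0.01,0,0,0,1],[0.015,0,0,0,1]])

```text
clock: 24.32
position: [0.5914, -0.0163, 0.0303]
ee_rot: [1.0, 0.021, -0.007, 0.001]
ft_force: [-33.6, -2.0, 24.1]
grip_width: 1.005
grasp_force: 17.0
```

Run:
```python
from h import *
p2,r2=pose(3,"scene"); print(r2)
o=manip.get_obs(); print(o["clock"],o["position"],o["ft_force"],o["torque"])
```

```text
(array([ 0.64777285, -0.01931979], dtype=float32), np.float32(2.0020406), [89.5507583618164, 130.9557342529297], 2246)
24.425 [ 0.59144131 -0.01625954  0.03020731] [-31.05551826  -1.36644519  21.81769522] [-0.25077199  5.64809769  0.04634476]
```

carry_out(deltas=[[-0.01,0,0,0,1],[-0.02,0,0,0,1],[-0.04,0,0,0,1],[-0.1,0,0,0,1],[-0.25,0,0,0,1],[-0.5,0,-0.2,0,1],[-0.8,0,-0.6,0,1],[-1,0,-1,0,1],[-1,0,-1,0,1],[-1,0,-1,0,1]])

```text
clock: 25.68
position: [0.4477, -0.0227, 0.1821]
ee_rot: [1.0, 0.021, 0.001, 0.001]
ft_force: [0.4, 1.0, -0.7]
grip_width: 0.998
grasp_force: 0.0
```

carry_out(deltas=[[-0.2,-0.4,-0.3,0,-1],[-0.2,-0.8,-0.6,0,-1],[-0.2,-1,-0.8,0,-1],[-0.2,-1,-0.8,0,-1]])

```text
clock: 26.18
position: [0.4117, 0.1297, 0.3024]
ee_rot: [1.0, 0.024, 0.001, -0.001]
ft_force: [0.1, -0.6, 0.1]
grip_width: 0.142
grasp_force: 0.0
```

Run:
```python
from h import *
p2,r2=pose(2,"scene"); print(r2); W=world(p2)
p,r=pose(2,"top"); print(r); V=world(p)
for q in "jar spool board screwdriver bits adapter meter".split():
    b=boxes_of(q,p); print(q,[(np.round(x["position"],3).tolist(),round(x["conf"],2)) for x in b[:1]])
im=cv2.cvtColor(p["img"],cv2.COLOR_RGB2BGR)[95:245,225:425]; im2=cv2.cvtColor(p2["img"],cv2.COLOR_RGB2BGR)[165:315,290:440]
cv2.imwrite("pics/end_top.png",cv2.resize(im,None,fx=4,fy=4,interpolation=cv2.INTER_CUBIC))
cv2.imwrite("pics/end_scene.png",cv2.resize(im2,None,fx=4,fy=4,interpolation=cv2.INTER_CUBIC))
o=manip.get_obs(); print(o["clock"],o["position"],o["ft_force"])
```

```text
(array([ 0.64802986, -0.01938536], dtype=float32), np.float32(2.2847273), [88.70014953613281, 129.95181274414062], 2258)
(array([ 0.6457516 , -0.01960561], dtype=float32), np.float32(2.438949), [91.03388214111328, 130.31309509277344], 1856)
jar [([0.696, 0.17, 0.056], 0.77)]
spool [([0.738, -0.191, 0.041], 0.74)]
board [([0.611, -0.275, 0.02], 0.57)]
screwdriver []
bits [([0.732, 0.256, 0.015], 0.7)]
adapter [([0.635, -0.21, 0.021], 0.74)]
meter [([0.418, -0.263, 0.034], 0.66)]
26.725 [0.41109461 0.12588813 0.30097089] [-0.32377016  0.0888582   0.41925462]
```

View pics/end_top.png

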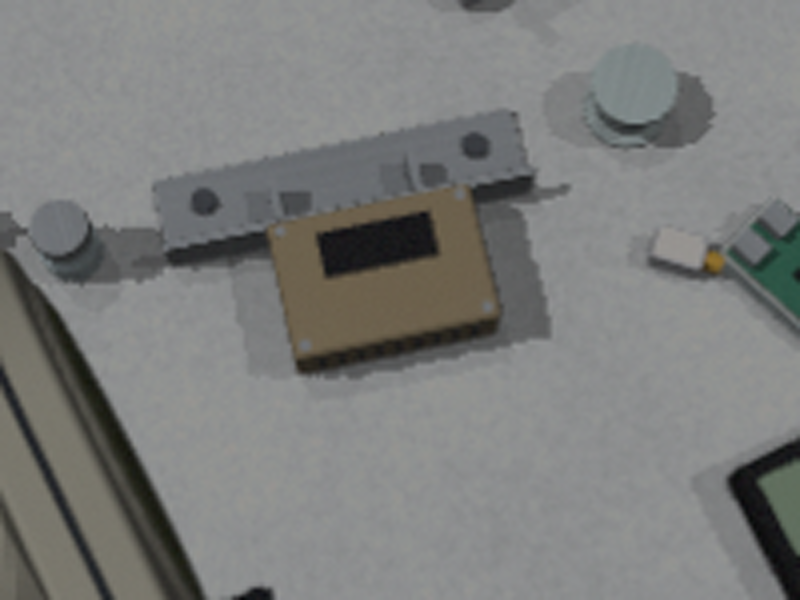

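View pics/end_scene.png

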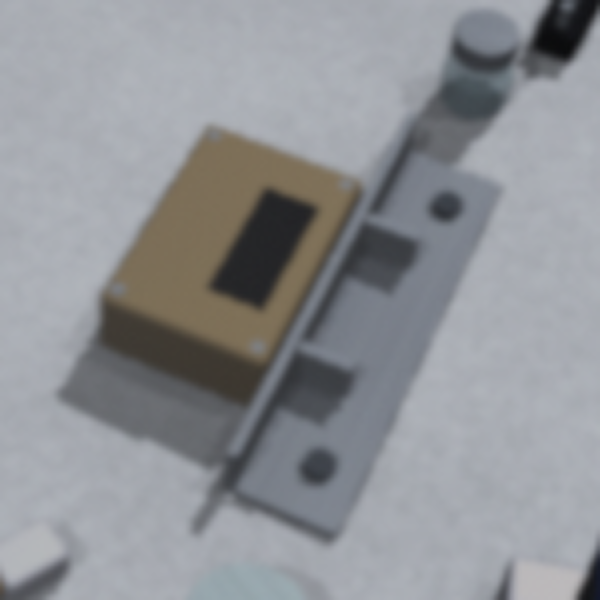

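The top view shows the socket face (270,222)–(475,185) lying along the fence face, well inside both of its ends. The scene view shows no gap along that edge. The heading is 2.4° against the fence's 2.4°, and the 33 N press was evenly shared between the fingers, with almost no yaw moment. The bystanders match the first top-view readings to about 4 mm; the network missed the screwdriver in this last picture.

```bash
python3 -c "
from workcell import ticket; print(ticket.hand_in())"
```

```text
the job is handed in; nothing more can be done
None
```

The job is handed in: the case was walked round and pushed home, its socket face measured parallel to the fence with no visible gap and inside both ends, at about 27 s; the other things look unmoved, though the network did not find the screwdriver in the last picture.

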